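Pepper mill into the table caddy

ROBOT

A 6-joint arm with a two-finger parallel gripper is mounted at the origin on the work surface. World frame = base frame: x ahead of the robot, y to its left, z up, the work surface at z = 0. Lengths are in mm, angles in rad, forces in N, time in s.
With the tool pointing down it reaches from about 350 to 975 mm from the base axis. Payload 7.1 kg.
Tool frame: the origin (TCP) lies at the very end of the fingers, on their centre line; the grasp point (between the pads) lies ctrl.hold_point_z behind it (ctrl.hold_point_z is the distance from the TCP to the grasp point, in mm); z points along the fingers, y is the line along which they close (so a half turn about z gives the same grasp; the last joint's range is limited). The gripper opens to 88 mm and grips with 3 to 60 N. Pads are 20 mm wide; open, the fingers measure 115 mm over their backs; the gripper's body (75 mm by 178 mm) begins 61 mm behind the grasp point.
Start: joints at [1.12, 0.423, 1.63, -0, 1.089, -0.019], TCP at [261.534, 567.631, 222.675] pointing down, gripper open.
Joint ranges: [-3, 3], [-0.9, 2.11], [0.09, 2.58], [-1.31, 4.45], [0.11, 2.69], [-2.54, 2.54]. Speed limits (rad/s): [2.39, 2.39, 3.01, 3.14, 3.14, 3.14].

INTERFACE

Orientations are given as a rotation vector (axis times angle).
In Python, from workcell import ctrl gives the robot as it stands. The module is installed in compiled form; this text tells all that it offers.
- The arm moves only by the shell command python3 -m creep 'ROWS'. ROWS is JSON, a list of rows, each an object with "translation": the shift along the tool's x, y, z in mm, a list of three; "angular": the turn, a rotation vector about the tool's x, y, z in rad, a list of three; "jaw": the opening, from 0 (shut) to 1 (fully open). A call has exactly 8 rows; each row is the pose to reach, as a shift and turn from the pose commanded when the call began, along the tool's axes at that moment; what a row does not reach only later rows make up. A row lasts 1/8 s, in which the tool goes at most 62.5 mm and 10.7 degrees, less where a joint would pass 70% of its speed; a pose out of reach is approached as far as the arm can. A call with a gripper value outside its range is refused whole. The fingers move at their own pace and stop on an object; the grip force is fixed at half the most. Time passes only in rows, so rows that repeat a pose let the fingers close, or fill a call up. It gives the time, the measured TCP pose, the force, the opening and the grip force at its end, in the units of the state.
- ctrl.get_obs(): the state, without advancing time (a new reading comes with each control period).
- ctrl.get_image(name): name is "scene" or "top" or "wrist"; returns the picture (384x512x3 uint8, red, green, blue); there is no depth.
- ctrl.camera_info(name): a dict with "camera_matrix" (3x3 intrinsics, pixels), "world_from_camera" (4x4, takes a point from camera to world coordinates). Camera axes: x right, y up, looking along -z (the intrinsics and any distortion apply to the point x, -y, -z); pixel columns grow to the right and rows downward; lengths in mm; the calibration is good to about 2 mm. The wrist camera is an equidistant fisheye: a pixel r from the principal point sees the ray r / f radians off the axis. A picture is of the moment at which its call begins: read the wrist's pose just before it. camera_info takes no time and is no camera call; for the wrist camera it gives the pose at the moment of the call.
- ctrl.close_job(): hands the job in; it is judged then, once.
Trained networks look in the newest picture that a camera, given by its name, has taken for a name from the list of things; names that differ only in an ending like _2 or _b are one class to them, and where a whole thing is asked for, a point or a joint stands for the part that bears it (a point fixed in the world has none). Each returns a list of dicts, best first, with "score" (0 to 1); they miss things now and then, are a little off and sometimes report something else, mostly with a low value. They report only what shows in the picture. A call takes as long as a camera call. They do not tell look-alikes from the thing itself.
- ctrl.look_for(camera, label): "rect" ([left, top, right, bottom] in pixels, round what is visible of it).
The state is a dict: "t": time; "qpos": joint angles; "qvel": joint speeds; "joint_torque": joint torques, N m; "ee_pos": TCP position; "orientation": TCP orientation; "ft_force": force on the tool from outside, world axes, zero at the start; "moment": the same for the moment, N m; "width": finger opening in mm; "grasp_force": force on a finger pad.
Only numpy, scipy, OpenCV 4.12 (cv2) and the standard library are available. Lean on these libraries where they do the work, as an engineer would, in place of code of your own. Each camera call takes 0.05 s, during which the arm holds its last target. There are 200 camera calls.

TASK

This serving tray is nearly ready to go out: pick up the dark-brown pepper mill and stand it upright in the empty round well of the wooden caddy on the tray. Lower it until its foot rests on the bottom of the well before you let go, and leave the white salt mill and the oil bottle standing where they are.

Things in the scene. Friction and masses are not known exactly. Their poses are not given: they have to be found in the camera images.
- pepper_centre (a point): Pepper mill: dark-brown turned wood, brass band and knob, standing loose on the table, 100 mm tall, 0.16 kg. Point on its axis 50 mm above its foot, z up the mill. Round: foot 38 mm across for the lowest 26 mm, waist 30 mm across from 34 to 88 mm above the foot, knob on top. Hold the waist at or above the centre, so the fingertips clear the caddy.
- well (a point): Mouth centre of the empty well, level with the caddy's top, 42 mm above the table. Caddy: pale wooden block 200 x 88 x 34 mm on a round dark tray (356 mm across), all fixed. The well: blind hole 56 mm across (64 at the chamfered rim), 24 mm deep, flat dark bottom. x runs along the block; the oil bottle's well is 104 mm towards -x; z up. Loose china bowls, 42 mm high, stand beside the block.
- salt_centre (a point): Centre of the salt mill: same shape and size as the pepper mill but white with a steel band and knob, standing loose on the white table 100 mm or more from the pepper mill. The point is 50 mm above its foot, z up. Not to be moved.
- oil_centre (a point): Centre of the oil bottle, green glass with a black cap, 42 mm across and 105 mm tall, standing loose in the caddy's other well. The point is 52 mm above its underside, z up. Not to be moved.
Things that resemble listed ones, but are neither listed nor needed, are in the scene too. What is shaped like the part that bears pepper_centre but blue or pink is not meant.

How it is judged:
By the outcome, as a careful person would: the job done as asked, in the order asked, and still so for the second after the job is handed in, with the robot touching nothing.
It also fails if it takes over 38 s, if anything falls off the work surface, if the arm or the gripper's body presses on something with over 40 N, if the wrist force passes 120 N, or if a joint passes its speed limit or range.

## Working session

There is one attempt and no reset: what is moved stays moved. The work goes in short steps, Python scripts to look and compute and a shell command to move; the robot and the scene stay as the last step left them, time stands still between calls to the robot, and variables do not carry over. Pictures are saved under pics/ and viewed, at most 10 in all, crops included, and the job is handed in when it is done.

```bash
mkdir -p pics
python3 - <<'E'
from workcell import ctrl
import cv2,numpy as np
o=ctrl.get_obs(); print(o['t'],o['ee_pos'],o['orientation'],o['width'],ctrl.hold_point_z)
ims={}
for c in ['scene','top','wrist']:
    ims[c]=ctrl.get_image(c); 
    for l in ['pepper_centre','well','salt_centre','oil_centre']:
        print(c,l,[(np.round(d['rect']).astype(int).tolist(),round(d['score'],2)) for d in ctrl.look_for(c,l)])
    i=ctrl.camera_info(c); print(np.round(i['camera_matrix'],1).tolist(),np.round(i['world_from_camera'],3).tolist(),[k for k in i])
a=np.hstack([ims['scene'],ims['top']]); cv2.imwrite('pics/a.png',cv2.resize(a,(800,300))[:,:,::-1])
cv2.imwrite('pics/top.png',cv2.resize(ims['top'],(800,600),interpolation=cv2.INTER_CUBIC)[:,:,::-1])
cv2.imwrite('pics/scene.png',cv2.resize(ims['scene'],(800,600),interpolation=cv2.INTER_CUBIC)[:,:,::-1])
E
```

```text
0.0 [261.28154926 567.1439077  221.92277736] [-6.72873509e-01 -3.06833724e+00  2.30099219e-03] 88.0586960843894 18.700000000000003
scene pepper_centre [([144, 167, 160, 198], 0.81), ([167, 154, 186, 191], 0.8), ([132, 144, 145, 183], 0.77), ([148, 194, 169, 236], 0.68)]
scene well [([274, 182, 449, 306], 0.88)]
scene salt_centre [([130, 222, 158, 262], 0.59)]
scene oil_centre [([383, 189, 404, 233], 0.83)]
[[393.7, 0.0, 249.3], [0.0, 393.7, 197.7], [0.0, 0.0, 1.0]] [[0.014, -0.67, 0.743, 1107.964], [1.0, 0.015, -0.006, -70.741], [-0.008, 0.743, 0.67, 608.382], [0.0, 0.0, 0.0, 1.0]] ['camera_matrix', 'world_from_camera']
top pepper_centre [([352, 172, 370, 195], 0.94), ([378, 252, 407, 264], 0.84), ([338, 244, 365, 261], 0.73), ([364, 212, 388, 228], 0.72)]
top well [([92, 103, 246, 259], 0.85)]
top salt_centre [([356, 138, 376, 160], 0.87)]
top oil_centre [([125, 160, 150, 187], 0.69)]
[[434.1, 0.0, 261.7], [0.0, 434.1, 191.9], [0.0, 0.0, 1.0]] [[-0.011, 0.984, -0.176, 347.053], [-1.0, -0.014, -0.015, -65.037], [-0.017, 0.175, 0.984, 946.112], [0.0, 0.0, 0.0, 1.0]] ['camera_matrix', 'world_from_camera']
wrist pepper_centre []
wrist well [([142, 325, 166, 334], 0.58)]
wrist salt_centre []
wrist oil_centre []
[[297.3, 0.0, 254.0], [0.0, 297.3, 190.0], [0.0, 0.0, 1.0]] [[0.418, -0.879, -0.229, 199.652], [0.908, 0.405, 0.104, 596.294], [0.001, -0.252, 0.968, 384.351], [0.0, 0.0, 0.0, 1.0]] ['camera_matrix', 'world_from_camera']
```

View pics/top.png

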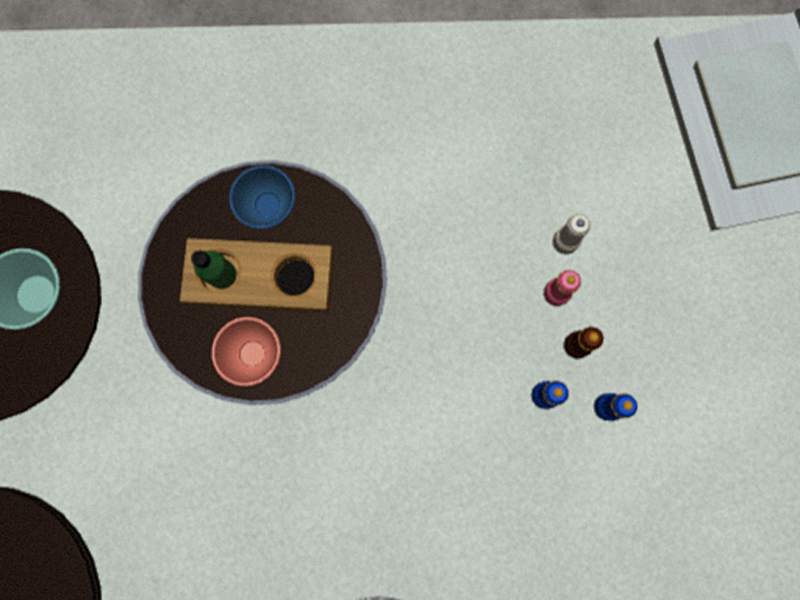

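View pics/scene.png

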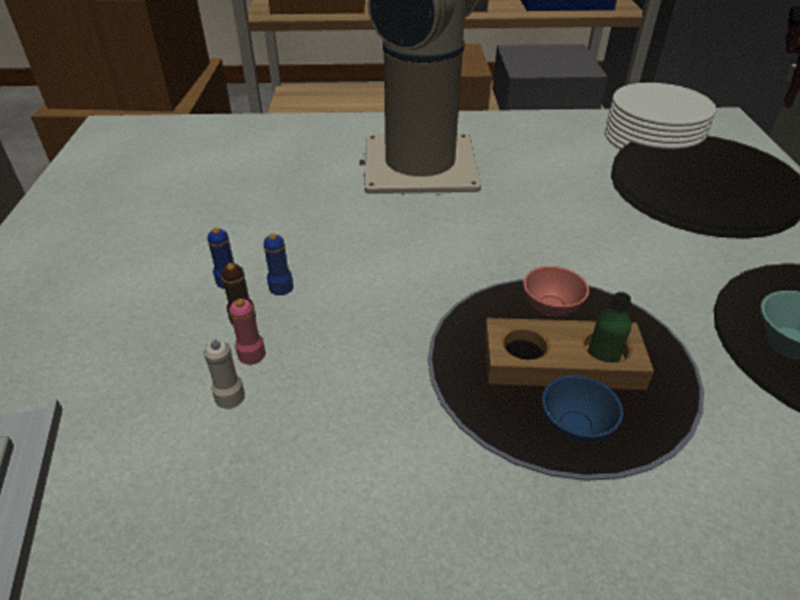

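Top view (800x600 scale): brown mill at (583,342), the candidate. Look-alikes are pink (563,288) and blue (550,394) and (616,406). The white salt mill is at (571,233), the empty well at (294,276) and the oil bottle at (213,268). Only the brown one fits "dark-brown, brass knob"; I'll confirm it in a crop and triangulate.

```bash
cat > h.py <<'E'
import numpy as np,cv2
from workcell import ctrl
def ray(c,p,info=None):
    i=info or ctrl.camera_info(c);K=np.array(i['camera_matrix']);T=np.array(i['world_from_camera'])
    u,v=(p[0]-K[0,2])/K[0,0],(p[1]-K[1,2])/K[1,1]
    if c=='wrist':
        r=np.hypot(u,v); s=np.sin(r)/max(r,1e-9); d=np.array([u*s,-v*s,-np.cos(r)])
    else: d=np.array([u,-v,-1]);d=d/np.linalg.norm(d)
    return T[:3,3],T[:3,:3]@d
def tri(rays):
    A=sum(np.eye(3)-np.outer(d,d) for o,d in rays);b=sum((np.eye(3)-np.outer(d,d))@o for o,d in rays)
    x=np.linalg.solve(A,b); return x,[np.linalg.norm(np.cross(x-o,d)) for o,d in rays]
def atz(r,z): o,d=r; return o+d*(z-o[2])/d[2]
E
python3 - <<'E'
from h import *
np.set_printoptions(precision=1,suppress=True)
P={'pepperknob':((592,337),(234,266)),'pink':((570,279),(240,303)),'salt':((580,222),(215,344)),'blue1':((558,393),(274,237)),'blue2':((625,405),(218,232)),'oilcap':((202,258),(621,300)),'wellmouth':((294,276),(525,344)),
'cornerTR':((330,246),(487,372)),'cornerTL':((187,239),(650,372)),'cornerBR':((326,309),(487,320)),'cornerBL':((181,302),(640,325)),
'bluebowl':((262,197),(582,402)),'redbowl':((246,351),(556,288))}
for k,(t,s) in P.items():
    rt,rs=ray('top',np.array(t)*.64),ray('scene',np.array(s)*.64); x,e=tri([rt,rs]); print(k,x,np.array(e),'top@42',atz(rt,42)[:2],'top@96',atz(rt,96)[:2])
a=cv2.imread('pics/top.png')[200:430,500:670]; b=cv2.imread('pics/scene.png')[215:415,180:310]
cv2.imwrite('pics/crop.png',np.hstack([cv2.resize(a,(400,540)),cv2.resize(b,(360,540))]))
E
```

```text
pepperknob [ 447.8 -278.4   96.1] [2.6 2.6] top@42 [ 454.6 -294.9] top@96 [ 448.1 -281.1]
pink [ 522.9 -256.6   95. ] [1.2 1.2] top@42 [ 534.  -269.8] top@96 [ 522.8 -257.6]
salt [ 597.4 -273.    97.1] [1.1 1.1] top@42 [ 613.9 -287.7] top@96 [ 597.9 -274.4]
blue1 [ 378.9 -233.    94.1] [2.5 2.5] top@42 [ 381. -246.] top@96 [ 379.  -235.1]
blue2 [ 363.2 -315.8   93.3] [1.6 1.6] top@42 [ 364.4 -332.6] top@96 [ 363.4 -316.7]
oilcap [553.2 210.7 116.6] [2.1 2.1] top@42 [571.1 233.1] top@96 [557.8 215.3]
wellmouth [545.4 108.1  35.9] [1.4 1.4] top@42 [543.9 105.6] top@96 [532.1  95.4]
cornerTR [588.2  56.5  30.6] [1.7 1.7] top@42 [585.3  56.7] top@96 [571.1  49.4]
cornerTL [599.3 255.5  38.3] [0.9 0.9] top@42 [598.5 255.2] top@96 [583.5 236. ]
cornerBR [498.7  64.1  36. ] [1.9 1.9] top@42 [497.5  61.3] top@96 [488.5  53.8]
cornerBL [512.4 266.2  34.6] [4.1 4.1] top@42 [510.  259.3] top@96 [500.3 239.9]
bluebowl [654.9 152.3  50.4] [1.7 1.7] top@42 [657.4 152.5] top@96 [638.9 139.6]
redbowl [442.1 169.6  43. ] [1.4 1.4] top@42 [441.9 168.3] top@96 [436.3 154.4]
```

View pics/crop.png

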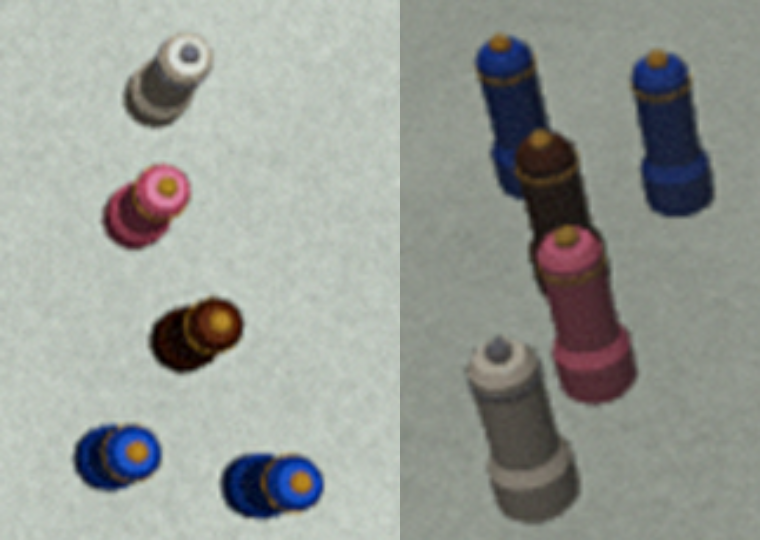

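The crop confirms it: the left panel shows the dark-brown mill with a brass knob at (215,325), between pink (160,190) and blue (135,450) and (300,480). Its axis is near (448,-280). Closing along world y keeps the fingers clear of the neighbours. I'll move towards it via the area in front.

```bash
python3 -m creep '[{"translation":[-50,-40,0],"angular":[0,0,-0.05],"jaw":1},{"translation":[-100,-80,0],"angular":[0,0,-0.1],"jaw":1},{"translation":[-150,-120,0],"angular":[0,0,-0.15],"jaw":1},{"translation":[-198,-158,0],"angular":[0,0,-0.21],"jaw":1},{"translation":[-246,-197,0],"angular":[0,0,-0.27],"jaw":1},{"translation":[-294,-235,0],"angular":[0,0,-0.33],"jaw":1},{"translation":[-342,-274,0],"angular":[0,0,-0.39],"jaw":1},{"translation":[-390,-312,0],"angular":[0,0,-0.432],"jaw":1}]'; python3 -c "
from workcell import ctrl
o=ctrl.get_obs();print(o['t'],o['ee_pos'],o['orientation'],o['qpos'])"
```

```text
t: 1.75
ee_pos: [486.0, 119.2, 223.1]
orientation: [-0.003, 3.141, 0.0]
ft_force: [0.5, 0.1, 0.9]
width: 88.2
grasp_force: 0.0
1.75 [485.97057042 119.16466481 223.05652017] [-2.72361828e-03  3.14066222e+00  4.42793412e-04] [ 2.16632911e-01  2.39146914e-01  1.90126500e+00  9.08932261e-05
  1.00021270e+00 -1.35594690e+00]
```

```bash
python3 - <<'E'
from h import *
import pickle
i=ctrl.camera_info('wrist'); im=ctrl.get_image('wrist'); pickle.dump((i,im),open('w1.pkl','wb'))
cv2.imwrite('pics/w1.png',im[:,:,::-1])
E
python3 -m creep '[{"translation":[5,-50,0],"angular":[0,0,0],"jaw":1},{"translation":[10,-100,0],"angular":[0,0,0],"jaw":1},{"translation":[15,-150,0],"angular":[0,0,0],"jaw":1},{"translation":[20,-200,0],"angular":[0,0,0],"jaw":1},{"translation":[25,-250,0],"angular":[0,0,0],"jaw":1},{"translation":[30,-300,0],"angular":[0,0,0],"jaw":1},{"translation":[34,-350,0],"angular":[0,0,0],"jaw":1},{"translation":[38,-399,0],"angular":[0,0,0],"jaw":1}]'
python3 - <<'E'
from h import *
import pickle
i=ctrl.camera_info('wrist'); im=ctrl.get_image('wrist'); pickle.dump((i,im),open('w2.pkl','wb'))
a=pickle.load(open('w1.pkl','rb'))[1]
cv2.imwrite('pics/w12.png',cv2.resize(np.hstack([a,im]),(800,300),interpolation=cv2.INTER_AREA)[:,:,::-1])
cv2.imwrite('pics/w2.png',cv2.resize(im,(800,600))[:,:,::-1])
o=ctrl.get_obs();print(o['t'],o['ee_pos'],o['orientation'])
for l in ['pepper_centre','salt_centre']: print(l,[(np.round(d['rect']).tolist(),round(d['score'],2)) for d in ctrl.look_for('wrist',l)])
E
```

```text
t: 2.8
ee_pos: [447.0, -279.7, 222.9]
orientation: [0.0, 3.141, -0.0]
ft_force: [1.4, -0.4, 0.1]
width: 87.8
grasp_force: 0.0
2.85 [ 447.25138927 -284.53396459  223.23706696] [ 2.26770972e-03  3.13995868e+00 -5.70982549e-03]
pepper_centre [([200.0, 88.0, 241.0, 118.0], 0.84), ([238.0, 158.0, 269.0, 198.0], 0.74), ([259.0, 210.0, 290.0, 262.0], 0.71), ([277.0, 101.0, 317.0, 135.0], 0.58)]
salt_centre [([248.0, 259.0, 275.0, 310.0], 0.93)]
```

View pics/w1.png

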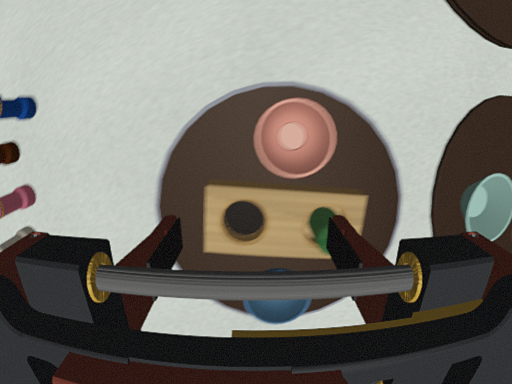

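View pics/w2.png

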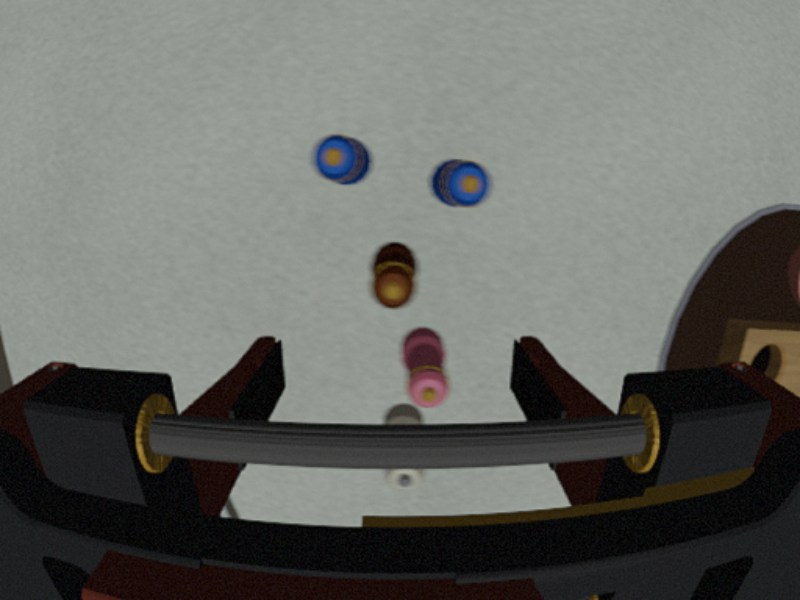

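w1: well rim centre at (244,219), caddy corners (206,185) and (204,252). w2 (800 scale): brown knob at (393,292), pink (428,392), blues (335,157) and (470,184).

Run:
```python
from h import *
import pickle
np.set_printoptions(precision=1,suppress=True)
i1,im1=pickle.load(open('w1.pkl','rb'));i2,im2=pickle.load(open('w2.pkl','rb'))
hsv=cv2.cvtColor(im1,cv2.COLOR_RGB2HSV)
m=(im1.max(2)<70).astype(np.uint8); m[:190]=0;m[250:]=0;m[:,:212]=0;m[:,275:]=0
n,l,s,c=cv2.connectedComponentsWithStats(m);k=1+np.argmax(s[1:,4]);print('dark well',s[k],c[k])
for p in [(244,219.5),c[k]]:
  rw=ray('wrist',p,i1); print('well@42',atz(rw,42),'@18',atz(rw,18), tri([rw,ray('top',(294*.64,276*.64)),ray('scene',(525*.64,344*.64))]))
rk=ray('wrist',(393*.64,292*.64),i2)
print('knob',tri([rk,ray('top',(592*.64,337*.64)),ray('scene',(234*.64,266*.64))]),atz(rk,98))
# foot far edge midpoint in wrist
print('foot edge', atz(ray('wrist',(394*.64,243*.64),i2),26))
print('cams',i1['world_from_camera'][:3,3],i2['world_from_camera'][:3,3],ctrl.get_obs()['ee_pos'])
```

```text
dark well [225 202  38  33 985] [243.4 217.8]
well@42 [544.7 107.5  42. ] @18 [553.6 106.7  18. ] (array([546. , 107.8,  36.8]), [np.float64(0.7453412147165744), np.float64(1.4466903021004252), np.float64(1.5023207430979806)])
well@42 [542.5 106.8  42. ] @18 [551.3 105.9  18. ] (array([545.2, 107.6,  35.9]), [np.float64(1.1362682985129804), np.float64(0.8131475344186637), np.float64(1.9097858092627165)])
knob (array([ 449. , -279.4,   96.7]), [np.float64(2.8853817581673087), np.float64(1.7557325917112168), np.float64(3.9210193234395345)]) [ 450.4 -281.8   98. ]
foot edge [ 429.1 -281.5   26. ]
cams [417.6 118.9 384.6] [ 378.8 -279.7  384.5] [ 447.  -279.8  222.7]
```

```bash
python3 -m creep '[{"translation":[-1,-1,30],"angular":[0,0,0],"jaw":1},{"translation":[-2,-1,60],"angular":[0,0,0],"jaw":1},{"translation":[-2,-1,95],"angular":[0,0,0],"jaw":1},{"translation":[-2,-1,130],"angular":[0,0,0],"jaw":1},{"translation":[-2,-1,155],"angular":[0,0,0],"jaw":1},{"translation":[-2,-1,170],"angular":[0,0,0],"jaw":1},{"translation":[-2,-1,176],"angular":[0,0,0],"jaw":1},{"translation":[-2,-1,176],"angular":[0,0,0],"jaw":1}]'
python3 - <<'E'
from h import *
o=ctrl.get_obs();i=ctrl.camera_info('wrist'); im=ctrl.get_image('wrist')
cv2.imwrite('pics/w3.png',im[:,:,::-1]);print(o['t'],o['ee_pos'],o['orientation'])
E
```

```text
t: 3.95
ee_pos: [449.5, -278.8, 46.9]
orientation: [-0.001, 3.141, -0.0]
ft_force: [-0.8, 0.0, -0.7]
width: 87.6
grasp_force: 0.0
3.95 [ 449.51923656 -278.80453026   46.94587065] [-7.98213677e-04  3.14137200e+00 -1.72208646e-04]
```

View pics/w3.png

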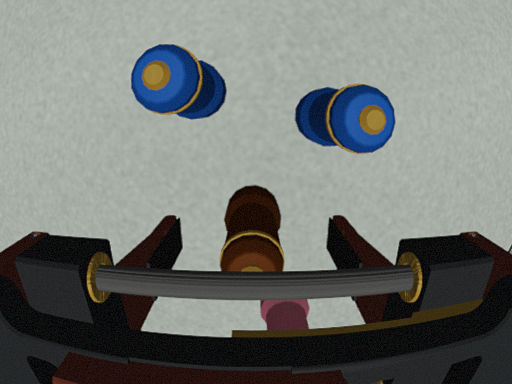

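The brown mill (252,240) sits centred between the fingers (180 and 330). Closing.

```bash
python3 -m creep '[{"translation":[0,0,0],"angular":[0,0,0],"jaw":0.6},{"translation":[0,0,0],"angular":[0,0,0],"jaw":0.45},{"translation":[0,0,0],"angular":[0,0,0],"jaw":0.35},{"translation":[0,0,0],"angular":[0,0,0],"jaw":0.2},{"translation":[0,0,0],"angular":[0,0,0],"jaw":0.2},{"translation":[0,0,0],"angular":[0,0,0],"jaw":0},{"translation":[0,0,0],"angular":[0,0,0],"jaw":0},{"translation":[0,0,0],"angular":[0,0,0],"jaw":0}]'
```

```text
t: 5.0
ee_pos: [449.3, -279.0, 46.6]
orientation: [0.0, -3.142, -0.0]
ft_force: [-0.2, -0.2, -0.7]
width: 29.8
grasp_force: 30.0
```

Gripped on the 30 mm waist. I'll lift straight up 150 mm.

```bash
python3 -m creep '[{"translation":[0,0,-8],"angular":[0,0,0],"jaw":0},{"translation":[0,0,-28],"angular":[0,0,0],"jaw":0},{"translation":[0,0,-53],"angular":[0,0,0],"jaw":0},{"translation":[0,0,-80],"angular":[0,0,0],"jaw":0},{"translation":[0,0,-107],"angular":[0,0,0],"jaw":0},{"translation":[0,0,-130],"angular":[0,0,0],"jaw":0},{"translation":[0,0,-145],"angular":[0,0,0],"jaw":0},{"translation":[0,0,-150],"angular":[0,0,0],"jaw":0}]'
python3 - <<'E'
from h import *
im=ctrl.get_image('wrist');cv2.imwrite('pics/w4.png',im[:,:,::-1]);o=ctrl.get_obs();print(o['t'],o['ee_pos'],o['width'],o['ft_force'])
E
```

```text
t: 6.0
ee_pos: [449.4, -279.1, 197.5]
orientation: [-0.0, 3.141, -0.001]
ft_force: [-0.3, -0.0, -1.5]
width: 29.4
grasp_force: 30.0
6.05 [ 449.3926905  -279.05069993  197.48628545] 29.381001033433577 [-0.33359699 -0.37679654 -2.31982386]
```

View pics/w4.png

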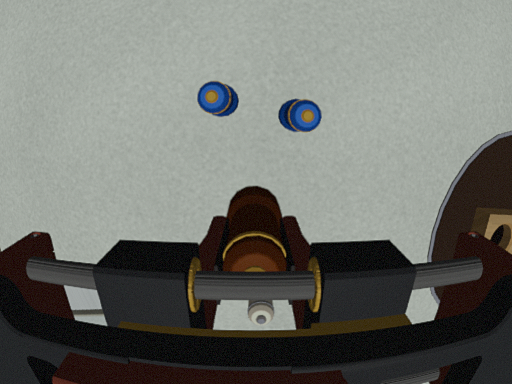

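The mill is held upright and centred, (254,230). I'll carry it over the well.

```bash
python3 -m creep '[{"translation":[-6,24,0],"angular":[0,0,0],"jaw":0},{"translation":[-18,74,0],"angular":[0,0,0],"jaw":0},{"translation":[-33,132,0],"angular":[0,0,0],"jaw":0},{"translation":[-48,192,0],"angular":[0,0,0],"jaw":0},{"translation":[-63,252,0],"angular":[0,0,0],"jaw":0},{"translation":[-78,312,0],"angular":[0,0,0],"jaw":0},{"translation":[-90,362,0],"angular":[0,0,0],"jaw":0},{"translation":[-96,386,0],"angular":[0,0,0],"jaw":0}]'
python3 -m creep '[{"translation":[0,0,10],"angular":[0,0,0],"jaw":0},{"translation":[0,0,25],"angular":[0,0,0],"jaw":0},{"translation":[0,0,40],"angular":[0,0,0],"jaw":0},{"translation":[0,0,55],"angular":[0,0,0],"jaw":0},{"translation":[0,0,70],"angular":[0,0,0],"jaw":0},{"translation":[0,0,80],"angular":[0,0,0],"jaw":0},{"translation":[0,0,85],"angular":[0,0,0],"jaw":0},{"translation":[0,0,85],"angular":[0,0,0],"jaw":0}]'
python3 - <<'E'
from h import *
a=[ctrl.get_image(c) for c in ('top','scene','wrist')]
o=ctrl.get_obs();print(o['t'],o['ee_pos'],o['width'],o['ft_force'])
t=cv2.resize(a[0][140:220,130:240],(400,290),interpolation=cv2.INTER_CUBIC);s=cv2.resize(a[1][150:260,290:442],(400,290),interpolation=cv2.INTER_CUBIC);w=cv2.resize(a[2][120:310,130:380],(400,304))
w2=a[2][100:340,100:420]
cv2.imwrite('pics/p5.png',np.vstack([np.hstack([t,s]),cv2.resize(a[2][120:310,56:456],(800,310))[:300]])[:,:,::-1])
E
```

```text
t: 7.05
ee_pos: [544.9, 109.7, 195.5]
orientation: [0.004, -3.14, 0.0]
ft_force: [0.3, -0.1, -2.3]
width: 29.5
grasp_force: 30.0
t: 8.05
ee_pos: [545.1, 107.1, 111.5]
orientation: [0.0, -3.141, 0.0]
ft_force: [-0.2, 0.5, -1.4]
width: 29.4
grasp_force: 30.0
8.2 [545.6016861  107.16250478 112.18891759] 29.615896186096535 [ 0.24344679 -0.19864038 -1.24850677]
```

View pics/p5.png

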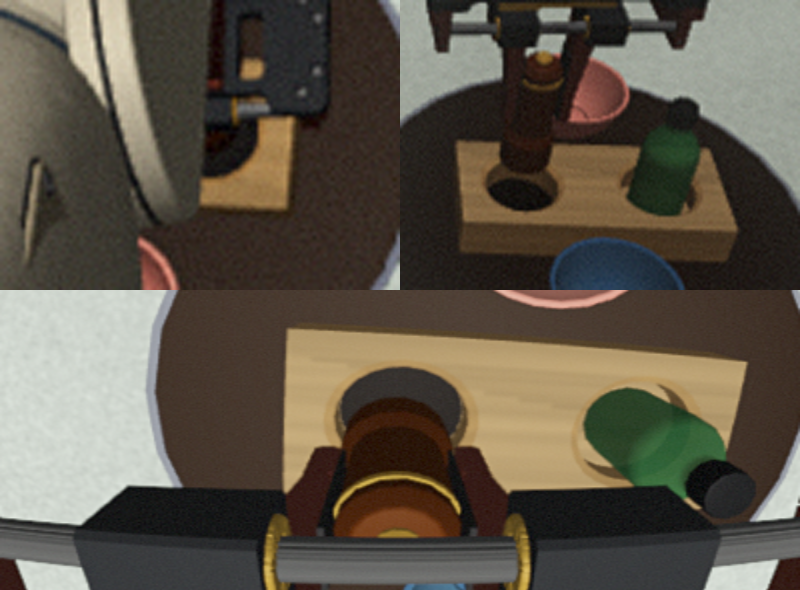

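Foot hovers above the well with lateral alignment good (mill column 398 against rim centre 401). Checking the other axis numerically.

Run:
```python
from h import *
np.set_printoptions(precision=1,suppress=True)
w=lambda x,y:(56+x/2,120+(y-290)/1.632); s=lambda x,y:(290+(x-400)*.38,150+y*.3793)
f=112-46.7
print('rim back (well-32)',atz(ray('wrist',w(401,362)),42),'inner back (dark, -28)',atz(ray('wrist',w(401,367)),38))
for h in(0,26):print('foot back (mill-19)',h,atz(ray('wrist',w(398,398)),f+h))
print('rim L/R',atz(ray('wrist',w(328,418)),42),atz(ray('wrist',w(475,418)),42))
print('scene rim front/back/l/r',[atz(ray('scene',s(*p)),42) for p in((522,213),(522,160),(484,187),(559,187))])
print('scene foot front bottom (mill+19), sides',atz(ray('scene',s(525,172)),f),[atz(ray('scene',s(*p)),f+13) for p in((500,157),(550,157))])
```

```text
rim back (well-32) [516.7 109.5  42. ] inner back (dark, -28) [519.9 109.5  38. ]
foot back (mill-19) 0 [528.9 108.2  65.3]
foot back (mill-19) 26 [522.5 108.   91.3]
rim L/R [545.   79.8  42. ] [545.  139.8  42. ]
scene rim front/back/l/r [array([580.5, 103.1,  42. ]), array([523.9, 113.2,  42. ]), array([552.8,  79. ,  42. ]), array([554.1, 136.2,  42. ])]
scene foot front bottom (mill+19), sides [560.8 105.6  65.3] [array([557.8,  85.8,  78.3]), array([558.6, 122.6,  78.3])]
```

Mill and well axes agree to about 2 mm (radial clearance 9 mm). I'll nudge +2 y and +1 x while lowering into the mouth, stopping short of the bottom.

```bash
python3 -m creep '[{"translation":[-1,2,3],"angular":[0,0,0],"jaw":0},{"translation":[-1,2,8],"angular":[0,0,0],"jaw":0},{"translation":[-1,2,14],"angular":[0,0,0],"jaw":0},{"translation":[-1,2,20],"angular":[0,0,0],"jaw":0},{"translation":[-1,2,26],"angular":[0,0,0],"jaw":0},{"translation":[-1,2,32],"angular":[0,0,0],"jaw":0},{"translation":[-1,2,38],"angular":[0,0,0],"jaw":0},{"translation":[-1,2,38],"angular":[0,0,0],"jaw":0}]'
python3 - <<'E'
from h import *
a=[ctrl.get_image(c) for c in ('scene','wrist')]
o=ctrl.get_obs();print(o['t'],o['ee_pos'],o['width'],o['ft_force'],o['moment'])
cv2.imwrite('pics/p6.png',np.vstack([cv2.resize(a[0][150:260,290:442],(400,290),interpolation=cv2.INTER_CUBIC),cv2.resize(a[1][120:310,130:380],(400,304))])[:,:,::-1])
E
```

```text
t: 9.2
ee_pos: [545.8, 109.0, 73.1]
orientation: [0.0, -3.141, 0.0]
ft_force: [-0.4, 0.1, -2.1]
width: 29.2
grasp_force: 30.0
9.3 [546.20808958 109.05903509  73.66251185] 29.554684840901107 [-0.51951156 -0.79807073 -1.68065191] [-0.00498361 -0.00569529 -0.0052206 ]
```

View pics/p6.png

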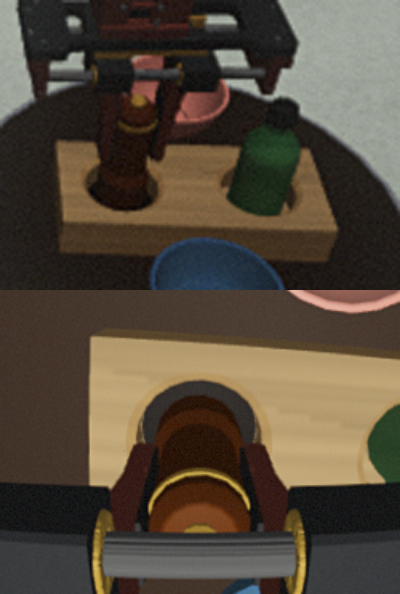

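The mill is inside the well (scene 122,190) with no contact force. Bottom expected about 8.5 mm lower; I'll go gently.

```bash
python3 -m creep '[{"translation":[0,0,2],"angular":[0,0,0],"jaw":0},{"translation":[0,0,4],"angular":[0,0,0],"jaw":0},{"translation":[0,0,5],"angular":[0,0,0],"jaw":0},{"translation":[0,0,6],"angular":[0,0,0],"jaw":0},{"translation":[0,0,7],"angular":[0,0,0],"jaw":0},{"translation":[0,0,7.5],"angular":[0,0,0],"jaw":0},{"translation":[0,0,8],"angular":[0,0,0],"jaw":0},{"translation":[0,0,8],"angular":[0,0,0],"jaw":0}]'
```

```text
t: 10.3
ee_pos: [546.2, 109.1, 65.7]
orientation: [0.0, -3.142, 0.0]
ft_force: [0.2, 0.0, -1.5]
width: 29.2
grasp_force: 30.0
```

```bash
python3 -m creep '[{"translation":[0,0,0.3],"angular":[0,0,0],"jaw":0},{"translation":[0,0,0.6],"angular":[0,0,0],"jaw":0},{"translation":[0,0,0.9],"angular":[0,0,0],"jaw":0},{"translation":[0,0,1.2],"angular":[0,0,0],"jaw":0},{"translation":[0,0,1.4],"angular":[0,0,0],"jaw":0},{"translation":[0,0,1.5],"angular":[0,0,0],"jaw":0},{"translation":[0,0,1.5],"angular":[0,0,0],"jaw":0},{"translation":[0,0,1.5],"angular":[0,0,0],"jaw":0}]'
```

```text
t: 11.3
ee_pos: [546.3, 109.0, 64.6]
orientation: [-0.0, 3.141, 0.0]
ft_force: [-0.8, -0.2, 5.1]
width: 29.9
grasp_force: 30.0
```

Contact: the force changed from −1.5 to +5 N at the expected height. Releasing.

```bash
python3 -m creep '[{"translation":[0,0,0],"angular":[0,0,0],"jaw":0.36},{"translation":[0,0,0],"angular":[0,0,0],"jaw":0.4},{"translation":[0,0,0],"angular":[0,0,0],"jaw":0.5},{"translation":[0,0,0],"angular":[0,0,0],"jaw":0.6},{"translation":[0,0,0],"angular":[0,0,0],"jaw":0.7},{"translation":[0,0,0],"angular":[0,0,0],"jaw":0.7},{"translation":[0,0,0],"angular":[0,0,0],"jaw":0.7},{"translation":[0,0,0],"angular":[0,0,0],"jaw":0.7}]'
python3 -m creep '[{"translation":[0,0,-8],"angular":[0,0,0],"jaw":0.7},{"translation":[0,0,-25],"angular":[0,0,0],"jaw":0.7},{"translation":[0,0,-50],"angular":[0,0,0],"jaw":0.7},{"translation":[0,0,-80],"angular":[0,0,0],"jaw":0.7},{"translation":[0,0,-110],"angular":[0,0,0],"jaw":0.7},{"translation":[0,0,-135],"angular":[0,0,0],"jaw":0.7},{"translation":[0,0,-148],"angular":[0,0,0],"jaw":0.7},{"translation":[0,0,-150],"angular":[0,0,0],"jaw":0.7}]'
python3 - <<'E'
from h import *
a=[ctrl.get_image(c) for c in ('scene','wrist')]
o=ctrl.get_obs();print(o['t'],o['ee_pos'],o['width'],o['ft_force'])
cv2.imwrite('pics/p7.png',np.hstack([cv2.resize(a[0],(440,330)),cv2.resize(a[1],(360,330))])[:,:,::-1])
E
```

```text
t: 12.3
ee_pos: [546.2, 109.1, 64.2]
orientation: [0.0, -3.142, 0.0]
ft_force: [0.4, -1.2, -0.7]
width: 61.6
grasp_force: 0.0
t: 13.3
ee_pos: [546.6, 109.1, 215.4]
orientation: [-0.0, 3.14, 0.001]
ft_force: [-0.5, 0.1, -0.1]
width: 61.5
grasp_force: 0.0
13.4 [545.86501313 109.01659463 213.96207847] 61.429492485512306 [-0.7064167  -0.72694131 -0.49506291]
```

View pics/p7.png

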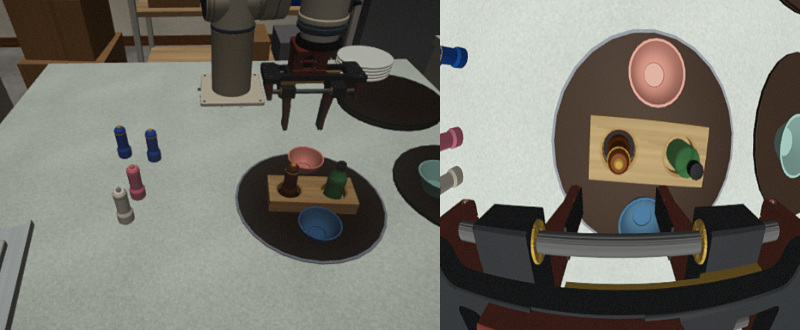

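The mill stands upright in the well (scene 290,182). Salt mill, bottle and the others are unmoved, and the gripper is clear. Handing in.

```bash
python3 -c "
from workcell import ctrl
print(ctrl.close_job())"
```

```text
the job is handed in; nothing more can be done
None
```

The pepper mill stands upright on the bottom of the empty well, the salt mill and oil bottle look unmoved in the last picture, and the job was handed in at about 13.4 s of robot time.

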